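Lock the dish tray onto the bench shaker

TASK

Fit the dish tray onto the bench shaker. With its tall flange on the side of the shaker's control panel, set it down gently over the four headed screws, let go so that it lies flat on the shaker's table, then push it away from the panel side until it is fully home and the spring lock pin has popped up in front of it. Leave the other things on the bench where they are.

Things in the scene. Friction and masses are not known exactly. Their poses are not given: they have to be found in the camera images.
- shaker: Small white bench shaker, fixed, not running, 165 x 160 mm. Origin: on the bench under its centre; +x points from its front (grey control panel with knob, display) to its back, +y to the left seen from the front, z up. Its bare aluminium table, 150 x 150 mm, top face 72 mm above the origin, carries four headed screws and a lock pin. A big centrifuge, 0.26 m high, stands left of it; reach round it.
- table_center (a point): Middle of the table's top face; axes as the shaker's. Four steel shoulder screws stand at (x, y) = (-38, +55), (-38, -55), (+38, +41), (+38, -41) mm from it (front pair wider apart): shanks 7 mm in diameter, round heads tapered towards the top, 14 mm in diameter, undersides 5.5 mm and tops 10.5 mm above the table.
- tray: Loose aluminium dish tray, about 0.5 kg; base plate 130 mm (its x) by 148 mm (its y), 4 mm thick. Origin: centre of the underside; z up. Its -x edge (front) has an upright flange over the full width, 24 mm high from the underside, 3 mm thick; the other edges have rims 10.5 mm high; two black ribbed mats lie on the plate. On the table its underside rests on the top face.
- keyholes (a point): At the tray's origin, axes as the tray's. Four keyholes: wide round ends 24 mm in diameter at (x, y) = (-29, +55), (-29, -55), (+47, +41), (+47, -41) mm; from each a 10 mm wide slot with flared mouth runs to -x, its round end centred 18 mm away. The wide ends are over the screws with this point at (-9, 0) mm from table_center, yaws equal; 4 mm off still fits. The other way round it does not fit.
- handle (a point): Middle of the tray's carrying handle: a black level bar 14 mm thick (tray x), 108 mm long (tray y) and 16 mm high, its middle 52 mm above the tray's underside, on two thin round legs 90 mm apart; axes as the tray's.
- flange (a point): Middle of the outer (-x) face of the tray's front flange, 16 mm above the underside, a place to push; axes as the tray's. A push of up to about 12 N along the shaker's +x slides the seated tray; it stops when its origin is about 10.5 mm behind (+x of) table_center, the shanks at the ends of the slots and the heads over the plate.
- lock_pin (a joint): Spring lock pin in the table, domed steel, 10 mm in diameter. 0 = up, 6 mm above the table; 0.006 = pressed flush (about 1 N). The seated tray holds it down; it springs up by itself in front of the tray's front edge once the tray's origin is more than 8 mm behind (+x of) table_center, and then keeps the tray from sliding back.
- pin_place (a point): Where the lock pin comes out of the table: on the top face, on the centre line, 62 mm in front of (shaker -x) table_center.
- petri_c: Bystander: flat round lidded dish, 60 mm in diameter, 16 mm high, on the bench behind the tray's starting place. Origin: centre of its underside.
- marker_black: Bystander: black felt marker, 13 x 138 x 13 mm, lying behind the shaker, its length across. Origin: centre of its underside.

How it is judged:
By the outcome, as a careful person would: the job done as asked, in the order asked, and still so for the second after the job is handed in, with the robot touching nothing.
It also fails if it takes over 54 s, if anything falls off the work surface, if the arm or the gripper's body presses on something with over 40 N, if the wrist force passes 120 N, or if a joint passes its speed limit or range.

ROBOT

A 6-joint arm with a two-finger parallel gripper is mounted at the origin on a cart in front of the work surface, level with it; the furniture and walls round the work are solid. World frame = base frame: x ahead of the robot, y to its left, z up, the work surface at z = 0. Lengths are in m, angles in rad, forces in N, time in s.
With the tool pointing down it reaches from about 0.375 to 0.75 m from the base axis. Payload 9 kg.
Tool frame: the origin (TCP) lies midway between the tips of the shut fingers; the grasp point (between the pads) lies 19 mm behind it; z points along the fingers, y is the direction in which the jaws open and shut (so a half turn about z gives the same grasp; the last joint's range is limited). The gripper opens to 85 mm and grips with 20 to 120 N. Pads are 22 mm wide; open, the fingers measure 114 mm over their backs; the gripper's body (76 mm by 85 mm) begins 54 mm behind the grasp point. The pads swing forward as they close: fully open they stand 13 mm farther back than shut.
Start: joints at [1.041, 0.104, 0.097, 1.564, 0, 1.353], TCP at [0.184, 0.571, 0.211] pointing down, gripper open.
Joint ranges: [-2.99, 2.99], [-0.84, 1.86], [-1.1, 1.16], [-1.84, 2.11], [-1.51, 1.56], [-3.14, 3.14]. Speed limits (rad/s): [2.22, 2.22, 2.57, 3.14, 3.14, 3.14].

INTERFACE

Orientations are given as a unit quaternion [w, x, y, z].
In Python, from bench import bot, viewer, workorder gives the robot as it stands.
- The arm moves only by the tool step_arm, never from a script. Its argument "motion" is a list that holds one entry, the list of rows, each a list of 7 numbers: the shift along the tool's x, y, z in units of 40 mm (1.0 is 40 mm), then the turn, a rotation vector about the tool's x, y, z in units of 8 degrees (1.0 is 8 degrees), then the finger opening in mm, from 0 to 85.4. A call has 1 to 20 rows; each row is the pose to reach, as a shift and turn from the pose measured when the call began, along the tool's axes at that moment; what a row does not reach only later rows make up. A row lasts 1/10 s, in which the tool goes at most 50 mm and 8.59 degrees, less where a joint would pass 70% of its speed; a pose out of reach is approached as far as the arm can. A call with a gripper value outside its range is refused whole. The fingers move at their own pace and stop on an object; the grip force is fixed at half the most. Time passes only in rows, so rows that repeat a pose let the fingers close. It gives the time, the measured TCP pose, the force and the opening at its end, in the units of the state.
- bot.read_state(): the state, without advancing time (a new reading comes with each control period).
- viewer.grab_frame(name): name is "side" or "top" or "wrist"; returns a dict with "image" (384x512x3 uint8, red, green, blue), "fx", "fy", "cx", "cy" (pixels), "extrinsics" (4x4, takes a point from world to camera coordinates). Camera axes: x right, y down, z forward; pixel columns grow to the right and rows downward; lengths in m; the calibration is good to about 2 mm. The wrist camera is an equidistant fisheye: a pixel r from the principal point sees the ray r / f radians off the axis. A picture is of the moment at which its call begins. There is no depth.
- workorder.finish_job(): hands the job in, once; it reports no verdict.
The state is a dict: "time": time; "joint_positions": joint angles; "qd": joint speeds; "joint_torque": joint torques, N m; "position": TCP position; "eef_rot": TCP orientation; "contact_force": force on the tool from outside, world axes, zero at the start; "ft_torque": the same for the moment, N m; "opening": finger opening in m.
Only numpy, scipy, OpenCV 4.12 (cv2) and the standard library are available. Lean on these libraries where they do the work, as an engineer would, in place of code of your own. Each camera call takes 0.05 s, during which the arm holds its last target.

## Working session

There is one attempt and no reset: what is moved stays moved. The work goes in short steps, Python scripts to look and compute and a tool call to move; the robot and the scene stay as the last step left them, time stands still between calls to the robot, and variables do not carry over. Pictures are saved under pics/ and viewed, and the job is handed in when it is done.

Besides the shell and the picture viewer there is one more tool, called after "Request:" in YAML: its name, and indented under it one key for each argument. step_arm: Moves the arm, as the interface text tells. Its arguments: {"type":"object","properties":{"motion":{"type":"array","items":{"type":"array","items":{"type":"array","items":{"type":"number"}}}}},"required":["motion"]}

```bash
ls; mkdir -p pics; python3 - <<'E'
from bench import bot, viewer
import cv2
s=bot.read_state(); print(s)
for n in ["side","top","wrist"]:
    f=viewer.grab_frame(n); cv2.imwrite(f"pics/{n}0.png",f["image"][:,:,::-1])
    print(n,f["fx"],f["fy"],f["cx"],f["cy"],f["extrinsics"])
E
```

```text
pics
{'time': 0.0, 'joint_positions': array([ 1.04133274e+00,  1.04729805e-01,  9.64469755e-02,  1.56394893e+00,
       -7.35950635e-06,  1.35311441e+00]), 'qd': array([-0.00199902,  0.00117991, -0.00061473,  0.00114466,  0.00145579,
        0.00037172]), 'joint_torque': array([ 6.17474016e-04, -5.56930876e+01,  5.03649330e+01,  1.69618166e-02,
       -3.32959917e-04,  5.55484107e-06]), 'position': array([0.18383198, 0.57073025, 0.20969225]), 'eef_rot': array([-2.58500569e-04,  1.55260150e-01,  9.87873358e-01, -6.69558432e-04]), 'contact_force': array([0.04958261, 1.23997357, 1.23168859]), 'ft_torque': array([-0.00825078,  0.03140101,  0.01359519]), 'opening': 0.08526718411390813}
side 373.7663614566081 373.7663614566081 253.3123504279384 199.27497838408658 [[-0.88014824  0.47458837  0.01024487  0.56402131]
 [ 0.32257856  0.61379288 -0.7205563  -0.05534508]
 [-0.34825586 -0.63089158 -0.69332075  1.01412496]
 [ 0.          0.          0.          1.        ]]
top 497.0922481736592 497.0922481736592 249.62013544233236 191.62157435487535 [[-0.01285266 -0.99934031 -0.03396703 -0.11824656]
 [-0.98370983  0.01872845 -0.17878538  0.58021166]
 [ 0.17930359  0.03111584 -0.9833016   0.82456888]
 [ 0.          0.          0.          1.        ]]
wrist 297.3186396354542 297.3186396354542 256.0624695379925 191.10982446653213 [[ 3.06722002e-01  9.51799017e-01 -4.94848996e-04 -6.00652151e-01]
 [ 9.09678535e-01 -2.92995433e-01  2.94344423e-01 -3.74872764e-02]
 [ 2.80011744e-01 -9.07320639e-02 -9.55699281e-01  3.78504418e-01]
 [ 0.00000000e+00  0.00000000e+00  0.00000000e+00  1.00000000e+00]]
```

View pics/side0.png

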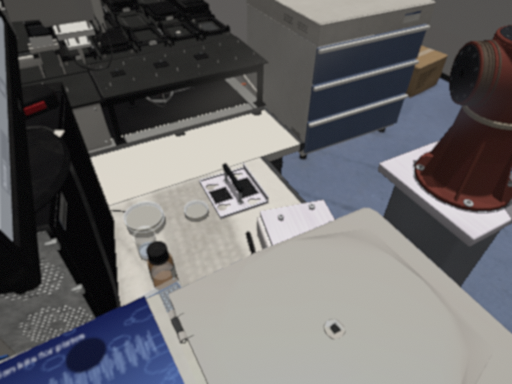

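View pics/top0.png

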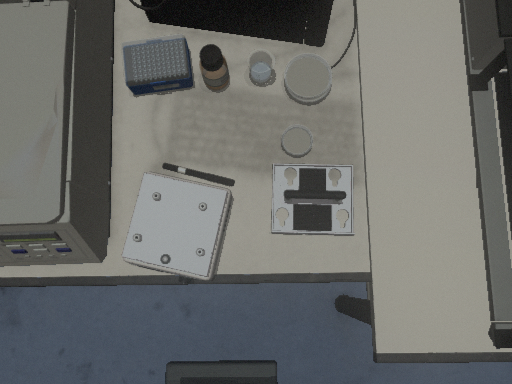

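View pics/wrist0.png

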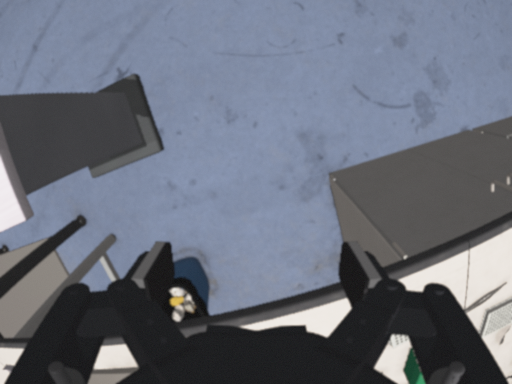

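```bash
cat > h.py <<'E'
import numpy as np, cv2
from scipy.spatial.transform import Rotation as R
def cam(f): return np.array([[f["fx"],0,f["cx"]],[0,f["fy"],f["cy"]],[0,0,1]]),np.array(f["extrinsics"])
def back(f,u,v,z):
    K,E=cam(f); d=E[:3,:3].T@np.linalg.inv(K)@[u,v,1]; c=-E[:3,:3].T@E[:3,3]
    return c+d*(z-c[2])/d[2]
def proj(f,p):
    K,E=cam(f); q=K@(E[:3,:3]@np.asarray(p)+E[:3,3]); return q[:2]/q[2]
def crop(f,x0,y0,x1,y1,k,name):
    im=f["image"][y0:y1,x0:x1,::-1]; cv2.imwrite(name,cv2.resize(im,None,fx=k,fy=k,interpolation=cv2.INTER_CUBIC))
E
python3 - <<'E'
from bench import viewer
from h import *
f=viewer.grab_frame("top")
crop(f,115,155,245,285,6,"pics/top_sh.png")
crop(f,260,115,365,245,5,"pics/top_tr.png")
E
```

```text
(no output)
```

View pics/top_sh.png

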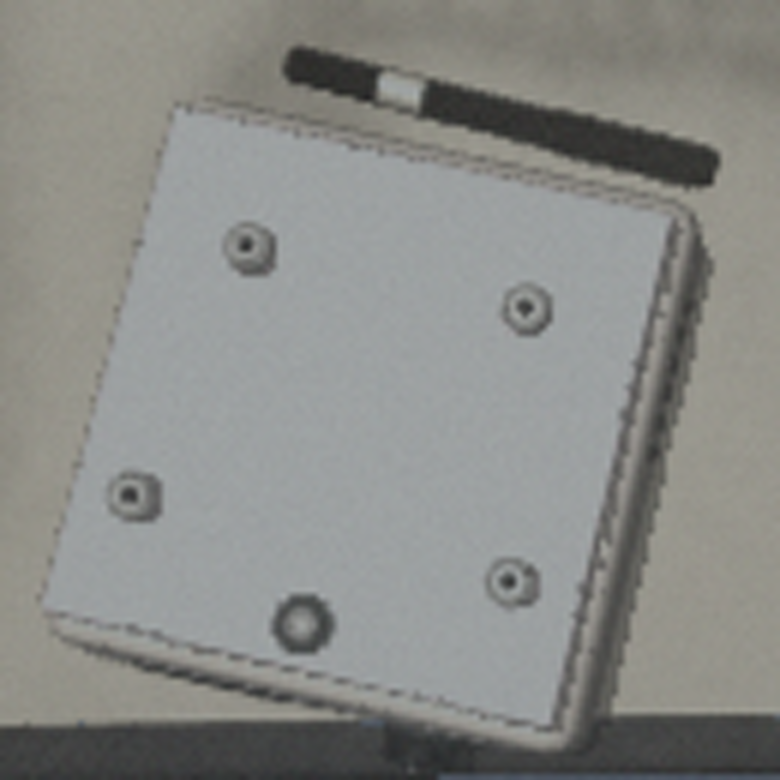

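View pics/top_tr.png

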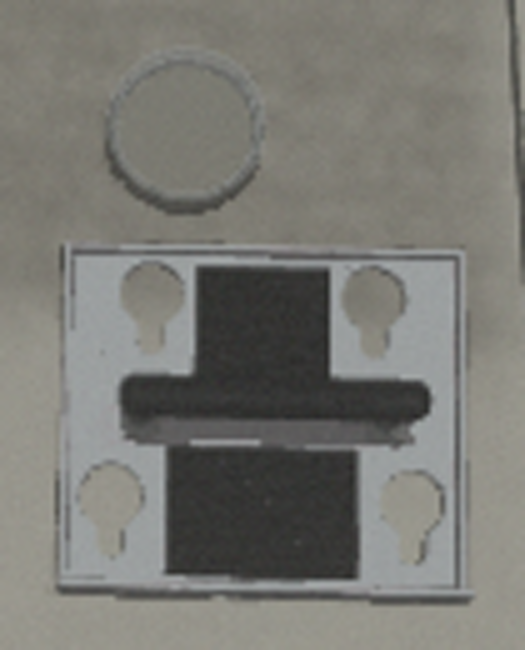

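```bash
cat >> h.py <<'E'
def fit(model,meas):
    m=np.array(model,float);q=np.array(meas)[:,:2]
    mc,qc=m-m.mean(0),q-q.mean(0)
    a=np.arctan2((mc[:,0]*qc[:,1]-mc[:,1]*qc[:,0]).sum(),(mc*qc).sum())
    Rm=np.array([[np.cos(a),-np.sin(a)],[np.sin(a),np.cos(a)]]); t=q.mean(0)-Rm@m.mean(0)
    return t,a,q-(m@Rm.T+t)
E
python3 - <<'E'
from bench import viewer
from h import *
f=viewer.grab_frame("top")
px=[(246,245),(524,308),(130,496),(510,582)]
P=[back(f,(u+.5)/6-.5+115,(v+.5)/6-.5+155,.0825) for u,v in px]
t,a,r=fit([(.038,.041),(.038,-.041),(-.038,.055),(-.038,-.055)],P); print("shaker",t,np.degrees(a),r*1000)
pin=back(f,(302)/6-.5+115,623/6-.5+155,.078); print("pin",pin, t+[-.062*np.cos(a),-.062*np.sin(a)])
px=[(152,291),(374,297),(111,494),(413,502)]
P=[back(f,(u+.5)/5-.5+260,(v+.5)/5-.5+115,.003) for u,v in px]
t,a,r=fit([(.047,.041),(.047,-.041),(-.029,.055),(-.029,-.055)],P); print("tray",t,np.degrees(a),r*1000)
for u,v in [(120,397),(431,403)]:
  print("handle end",back(f,(u+.5)/5-.5+260,(v+.5)/5-.5+115,.056))
from bench import bot
s=bot.read_state(); q=s["eef_rot"]; print(s["time"],R.from_quat(q[[1,2,3,0]]).as_matrix())
# rim corners
for u,v in [(62,246),(467,254)]: print(back(f,u/5-.4+260,v/5-.4+115,.0105))
E
```

```text
shaker [0.52223814 0.00083409] -13.453073188895862 [[ 0.1277558  -0.08451267]
 [-0.3050113   0.39645576]
 [ 0.05946865 -0.20279131]
 [ 0.11778686 -0.10915178]]
pin [0.4625215  0.01495499 0.078     ] [0.46193937 0.01525832]
tray [ 0.57188554 -0.24089617] -2.509426175421647 [[ 0.46748798  0.25051339]
 [ 0.1005039  -0.04716147]
 [-0.25114299  0.05985264]
 [-0.31684889 -0.26320455]]
handle end [ 0.5718718  -0.18683509  0.056     ]
handle end [ 0.56772716 -0.29445038  0.056     ]
0.25 [[-9.51795781e-01  3.06732260e-01 -3.33600348e-04]
 [ 3.06732406e-01  9.51795630e-01 -5.56606855e-04]
 [ 1.46790075e-04 -6.32102094e-04 -9.99999789e-01]]
[ 0.63723347 -0.16847111  0.0105    ]
[ 0.63106233 -0.31773731  0.0105    ]
```

```bash
python3 - <<'E'
from bench import viewer
from h import *
f=viewer.grab_frame("top")
for u,v in [(74,0),(68,222),(108,262),(112,10),(0,262),(270,270),(140,275)]: print(u,v,back(f,u,v,0.26).round(3),back(f,u,v,0.0).round(3))
g=viewer.grab_frame("side"); K,E=cam(g); print(-E[:3,:3].T@E[:3,3])
for u,v in [(370,212),(180,300),(510,330)]: print(u,v,back(g,u,v,0.26).round(3))
E
```

```text
74 0 [0.827 0.117 0.26 ] [0.99  0.226 0.   ]
68 222 [0.503 0.109 0.26 ] [0.536 0.214 0.   ]
108 262 [0.45  0.053 0.26 ] [0.461 0.136 0.   ]
112 10 [0.81  0.061 0.26 ] [0.965 0.147 0.   ]
0 262 [0.452 0.197 0.26 ] [0.464 0.337 0.   ]
270 270 [ 0.437 -0.159  0.26 ] [ 0.443 -0.161  0.   ]
140 275 [0.432 0.01  0.26 ] [0.437 0.076 0.   ]
[0.86745047 0.40609536 0.65745631]
370 212 [0.527 0.149 0.26 ]
180 300 [0.828 0.157 0.26 ]
510 330 [0.512 0.368 0.26 ]
```

```bash
cat >> h.py <<'E'
def units(pos,yaw_y=None,s=None):
    "yaw of tool y in deg"
    from bench import bot
    s=s or bot.read_state(); q=s["eef_rot"]; M=R.from_quat(np.array(q)[[1,2,3,0]])
    d=M.inv().apply(np.array(pos)-s["position"])/.04
    if yaw_y is None: rv=np.zeros(3)
    else:
        y=np.radians(yaw_y); Y=np.array([np.cos(y),np.sin(y),0]); Z=np.array([0,0,-1.]); X=np.cross(Y,Z)
        rv=np.degrees((M.inv()*R.from_matrix(np.c_[X,Y,Z])).as_rotvec())/8
    return np.r_[d,rv].round(3)
E
python3 - <<'E'
from h import *
print(units([.184,.571,.32]));print(units([.35,.32,.32],30));print(units([.45,.0,.32],0));print(units([.57,-.2405,.15],-2.5))
E
```

```text
[ 1.000e-03 -1.000e-03 -2.742e+00  0.000e+00  0.000e+00  0.000e+00]
[-5.874e+00 -4.700e+00 -2.741e+00 -2.000e-03  0.000e+00  5.267e+00]
[-1.0708e+01 -1.1548e+01 -2.7390e+00 -2.0000e-03  1.0000e-03  9.0170e+00]
[-1.5408e+01 -1.6349e+01  1.5120e+00 -2.0000e-03  1.0000e-03  9.3290e+00]
```

Request:
step_arm:
  motion:
    - [[0,0,-1,0,0,0,85],[0,0,-2,0,0,0,85],[-0.3,-0.2,-2.74,0,0,0.2,85],[-1,-0.8,-2.74,0,0,0.8,85],[-1.9,-1.5,-2.74,0,0,1.6,85],[-2.7,-2.2,-2.74,0,0,2.4,85],[-3.5,-2.8,-2.74,0,0,3.2,85],[-4.3,-3.5,-2.74,0,0,4.0,85],[-5.1,-4.1,-2.74,0,0,4.7,85],[-5.9,-4.7,-2.74,0,0,5.3,85],[-6.5,-5.6,-2.74,0,0,6,85],[-7.1,-6.5,-2.74,0,0,6.6,85],[-7.7,-7.3,-2.74,0,0,7.2,85],[-8.3,-8.2,-2.74,0,0,7.8,85],[-8.9,-9.0,-2.74,0,0,8.3,85],[-9.5,-9.9,-2.74,0,0,8.7,85],[-10.1,-10.7,-2.74,0,0,9,85],[-10.7,-11.5,-2.74,0,0,9,85],[-10.7,-11.5,-2.74,0,0,9,85]]

```text
time: 2.25
position: [0.4512, -0.0019, 0.3192]
eef_rot: [0.0, 0.708, 0.706, -0.001]
contact_force: [-0.1, 0.1, -1.0]
opening: 0.0847
```

```bash
python3 - <<'E'
from h import *
print(units([.50,-.15,.25],-2));print(units([.57,-.2405,.13],-2.5))
E
```

```text
[-3.698  1.231  1.733 -0.006  0.007  0.233]
[-5.954  2.989  4.733 -0.006  0.007  0.296]
```

Request:
step_arm:
  motion:
    - [[-0.9,0.3,0.4,0,0,0.1,85],[-1.9,0.6,0.8,0,0,0.2,85],[-2.8,0.9,1.3,0,0,0.2,85],[-3.7,1.2,1.8,0,0,0.3,85],[-4.3,1.7,2.5,0,0,0.3,85],[-4.9,2.2,3.2,0,0,0.3,85],[-5.5,2.6,4,0,0,0.3,85],[-5.95,2.99,4.73,0,0,0.3,85],[-5.95,2.99,4.73,0,0,0.3,85],[-5.95,2.99,4.73,0,0,0.3,85]]

```text
time: 3.25
position: [0.5696, -0.2396, 0.1296]
eef_rot: [-0.001, 0.723, 0.691, -0.001]
contact_force: [0.9, 0.7, 0.6]
opening: 0.0852
```

```bash
python3 - <<'E'
from bench import viewer,bot
from h import *
for n in ["wrist","top","side"]:
  f=viewer.grab_frame(n); cv2.imwrite(f"pics/{n}1.png",f["image"][:,:,::-1])
crop(f,180,140,310,260,5,"pics/side1c.png")
print(units([.57,-.2405,.033],-2.5))
E
```

```text
[-9.000e-03 -1.900e-02  2.481e+00  1.000e-02  1.600e-02  1.000e-03]
```

View pics/wrist1.png

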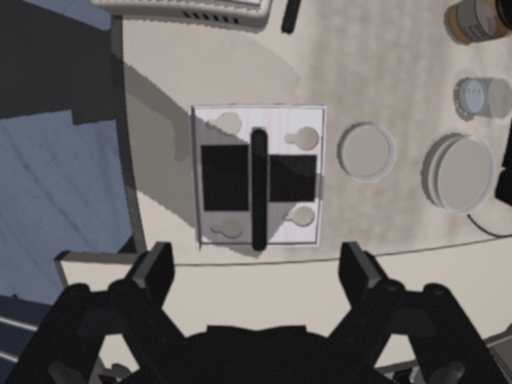

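View pics/side1c.png

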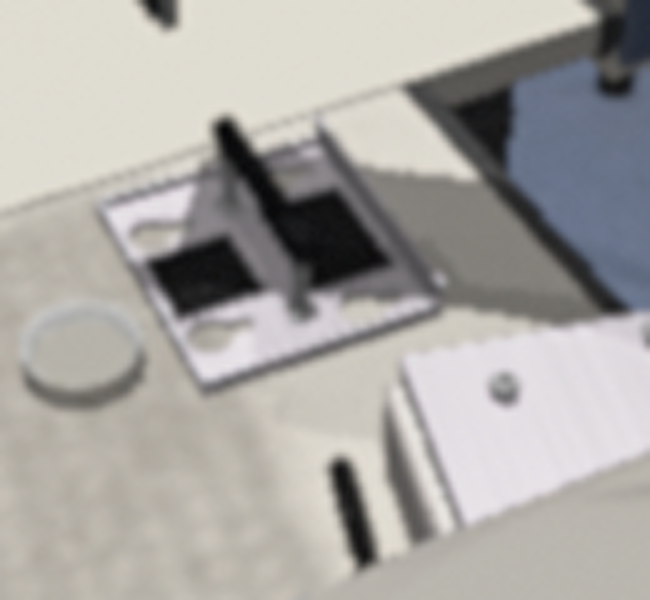

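View pics/top1.png

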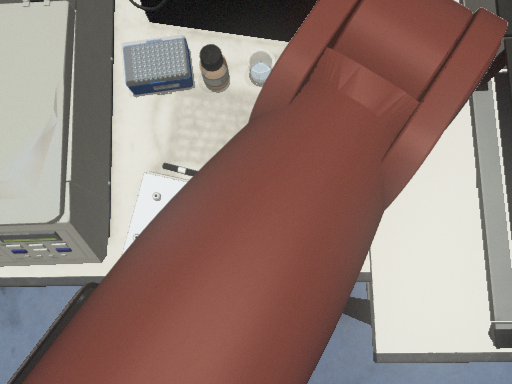

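```bash
python3 - <<'E'
from bench import viewer,bot
from h import *
s=bot.read_state();print(s["position"],s["joint_positions"],s["time"])
g=viewer.grab_frame("side"); print(proj(g,s["position"]),proj(g,[.57,-.24,.055]),proj(g,[0,0,0.1]))
w=viewer.grab_frame("wrist"); K,E=cam(w)
def fproj(p):
    p=E[:3,:3]@np.array(p)+E[:3,3]; th=np.arctan2(np.hypot(p[0],p[1]),p[2]); n=p[:2]/np.hypot(*p[:2]); return np.array([w["cx"],w["cy"]])+n*th*w["fx"]
print(fproj(s["position"]),fproj([.57,-.187,.056]),fproj([.568,-.2945,.056]),fproj([.572,-.241,.06]))
print(-E[:3,:3].T@E[:3,3])
E
```

```text
[ 0.57064932 -0.23994974  0.13223518] [-6.08339753e-01  1.57846653e-01  1.34705503e-02  1.42401587e+00
 -1.15039680e-03  1.00589489e+00] 3.4
[231.63310669 150.65717495] [232.79085138 175.7697642 ] [476.84823536 148.87440982]
[256.15781508 232.57509541] [252.3049526 131.0651566] [255.67908754 251.05075729] [257.66774257 196.53367159]
[ 0.57364575 -0.1634615   0.29470938]
```

View pics/side1.png

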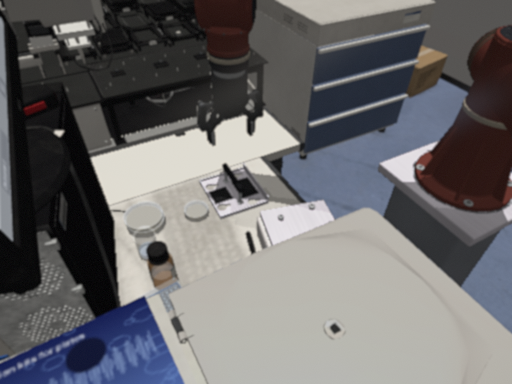

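```bash
python3 - <<'E'
import cv2
im=cv2.imread("pics/side1.png")[80:220,170:310]; cv2.imwrite("pics/s1d.png",cv2.resize(im,None,fx=4,fy=4,interpolation=cv2.INTER_CUBIC))
im=cv2.imread("pics/wrist1.png")[90:260,180:340]; cv2.imwrite("pics/w1d.png",cv2.resize(im,None,fx=4,fy=4,interpolation=cv2.INTER_CUBIC)[:600])
E
```

```text
(no output)
```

View pics/s1d.png

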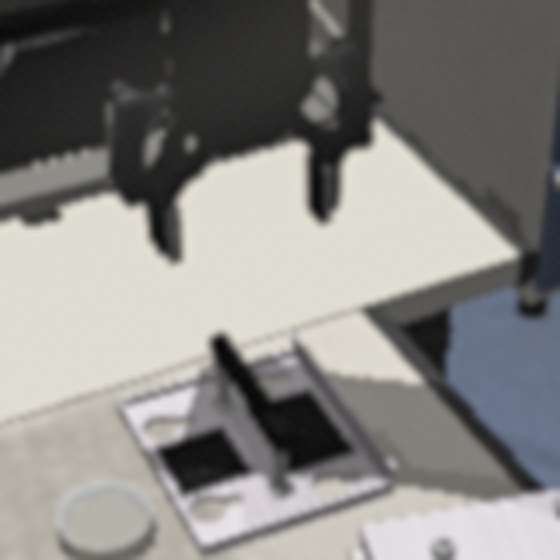

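View pics/w1d.png

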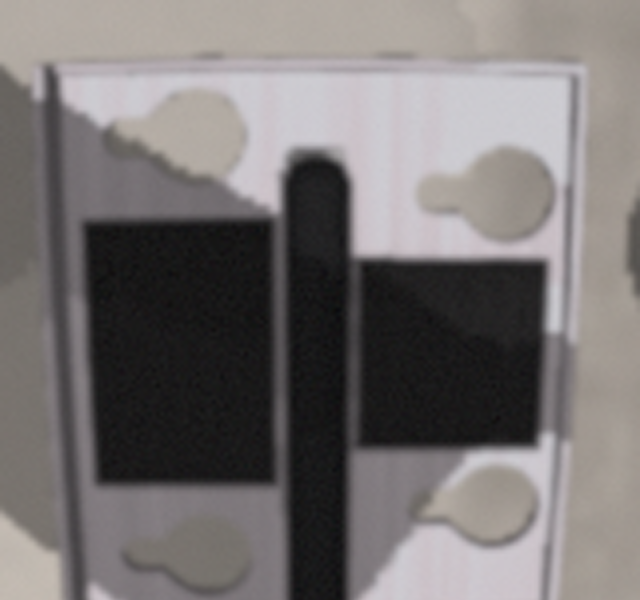

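```bash
python3 - <<'E'
from h import *
print(units([.572,-.2405,.034],-2.5))
E
```

```text
[-2.000e-03  3.100e-02  2.452e+00  1.000e-02  1.700e-02  1.000e-03]
```

Request:
step_arm:
  motion:
    - [[0,0.03,0.8,0,0,0,85],[0,0.03,1.6,0,0,0,85],[0,0.03,2.1,0,0,0,60],[0,0.03,2.45,0,0,0,50],[0,0.03,2.45,0,0,0,40],[0,0.03,2.45,0,0,0,40],[0,0.03,2.45,0,0,0,40]]

```text
time: 4.2
position: [0.5729, -0.241, 0.0359]
eef_rot: [0.003, 0.722, 0.692, -0.0]
contact_force: [-0.3, -0.3, -0.0]
opening: 0.04
```

```bash
python3 - <<'E'
from bench import viewer,bot
from h import *
f=viewer.grab_frame("side")
crop(f,170,110,310,250,4,"pics/side2c.png")
E
```

```text
(no output)
```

View pics/side2c.png

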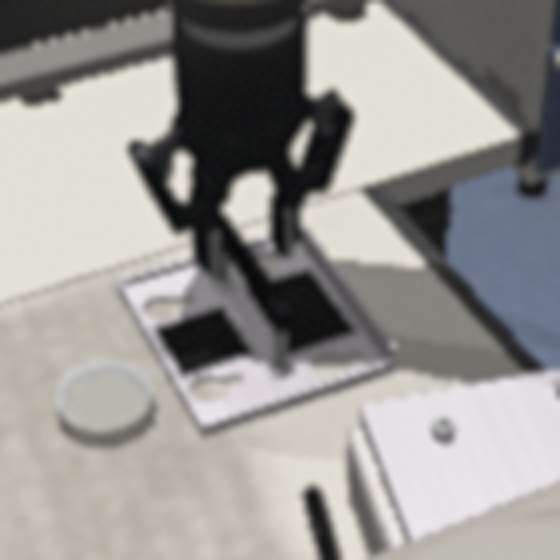

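```bash
python3 - <<'E'
from bench import viewer,bot
from h import *
f=viewer.grab_frame("wrist")
cv2.imwrite("pics/w3.png",cv2.resize(f["image"][:,:,::-1],None,fx=1.5,fy=1.5,interpolation=cv2.INTER_CUBIC))
f=viewer.grab_frame("side")
crop(f,200,140,280,220,8,"pics/side3c.png")
E
```

```text
(no output)
```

View pics/w3.png

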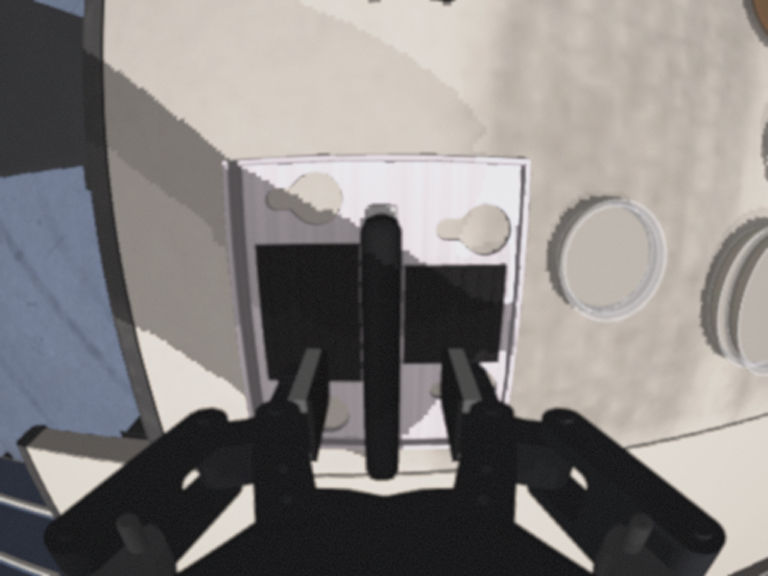

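View pics/side3c.png

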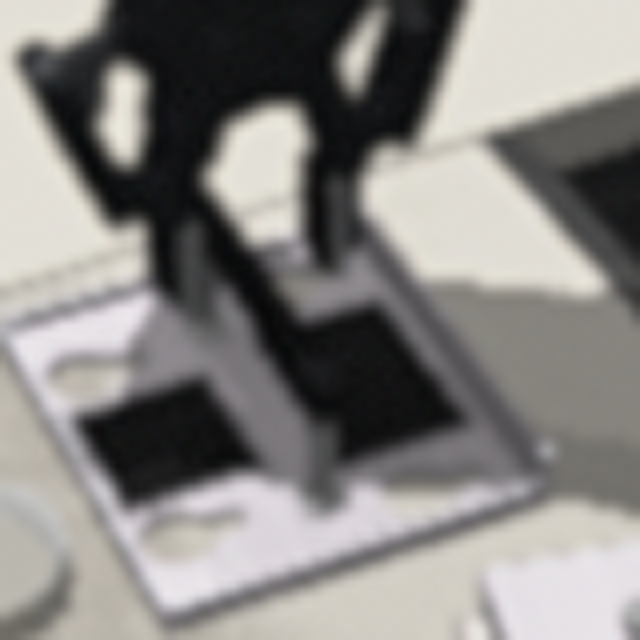

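```bash
cat >> h.py <<'E'
def fproj(w,p):
    K,E=cam(w); p=E[:3,:3]@np.array(p)+E[:3,3]; th=np.arctan2(np.hypot(p[0],p[1]),p[2]); n=p[:2]/np.hypot(*p[:2]); return np.array([w["cx"],w["cy"]])+n*th*w["fx"]
def fback(w,u,v,z):
    K,E=cam(w); a=np.array([u-w["cx"],v-w["cy"]]); r=np.hypot(*a); th=r/w["fx"]; d=np.r_[a/r*np.sin(th),np.cos(th)]
    d=E[:3,:3].T@d; c=-E[:3,:3].T@E[:3,3]; return c+d*(z-c[2])/d[2]
E
python3 - <<'E'
from bench import viewer,bot
from h import *
w=viewer.grab_frame("wrist")
print(fproj(w,[.574,-.187,.056])*1.5,fproj(w,[.57,-.2945,.056])*1.5, fproj(w,bot.read_state()["position"])*1.5)
print(fback(w,380/1.5,215/1.5,.056),fback(w,382/1.5,478/1.5,.056),bot.read_state()["position"])
E
```

```text
[381.63602124 223.70369255] [383.81751669 484.1418723 ] [383.88949592 348.60225607]
[ 0.57360388 -0.18415123  0.056     ] [ 0.56940506 -0.2909079   0.056     ] [ 0.57243252 -0.24074543  0.03497475]
```

Request:
step_arm:
  motion:
    - [[0,0,0,0,0,0,0],[0,0,0,0,0,0,0],[0,0,0,0,0,0,0],[0,0,0,0,0,0,0],[0,0,0,0,0,0,0],[0,0,0,0,0,0,0]]

```text
time: 5.0
position: [0.5726, -0.2409, 0.0355]
eef_rot: [0.002, 0.722, 0.692, -0.0]
contact_force: [-0.8, 0.2, 4.4]
opening: 0.0111
```

Request:
step_arm:
  motion:
    - [[0,0,-0.3,0,0,0,0],[0,0,-0.8,0,0,0,0],[0,0,-1.5,0,0,0,0],[0,0,-2.2,0,0,0,0],[0,0,-3,0,0,0,0],[0,0,-3.8,0,0,0,0],[0,0,-4.5,0,0,0,0],[0,0,-4.5,0,0,0,0]]

```text
time: 5.8
position: [0.5735, -0.2412, 0.2199]
eef_rot: [0.005, 0.722, 0.692, 0.0]
contact_force: [1.1, -1.7, -6.6]
opening: 0.0115
```

```bash
python3 - <<'E'
from bench import viewer,bot
from h import *
w=viewer.grab_frame("wrist")
cv2.imwrite("pics/w4.png",cv2.resize(w["image"][:,:,::-1],None,fx=1.5,fy=1.5,interpolation=cv2.INTER_CUBIC))
f=viewer.grab_frame("side")
crop(f,150,40,310,200,4,"pics/side4c.png"); print(bot.read_state())
E
```

```text
{'time': 5.9, 'joint_positions': array([-6.07332253e-01,  1.63431773e-01,  1.68892233e-01,  1.57247406e+00,
       -1.28152066e-03,  1.00703762e+00]), 'qd': array([ 1.16354831e-03,  1.60743941e-02, -4.16928110e-02, -2.73310435e-03,
       -7.05438491e-05, -2.40426712e-05]), 'joint_torque': array([ 8.02554027e-02, -6.55779791e+01,  5.70639789e+01,  1.01744863e-01,
       -2.82222033e-02,  1.93936175e-04]), 'position': array([ 0.5720455 , -0.24022891,  0.21461692]), 'eef_rot': array([ 1.98092425e-03,  7.22342723e-01,  6.91532358e-01, -2.52522503e-04]), 'contact_force': array([-0.11799204,  0.76919044, -6.8043594 ]), 'ft_torque': array([ 0.00905997,  0.01622303, -0.03864375]), 'opening': 0.010943317327899034}
```

View pics/w4.png

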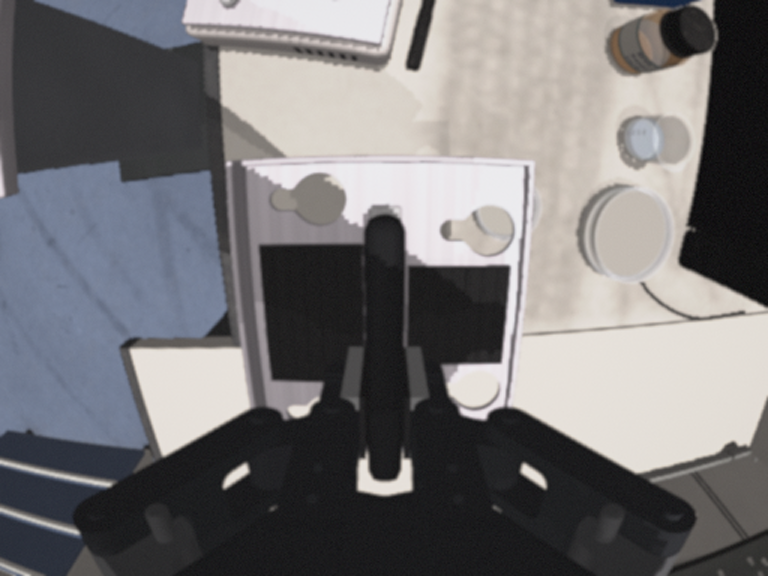

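View pics/side4c.png

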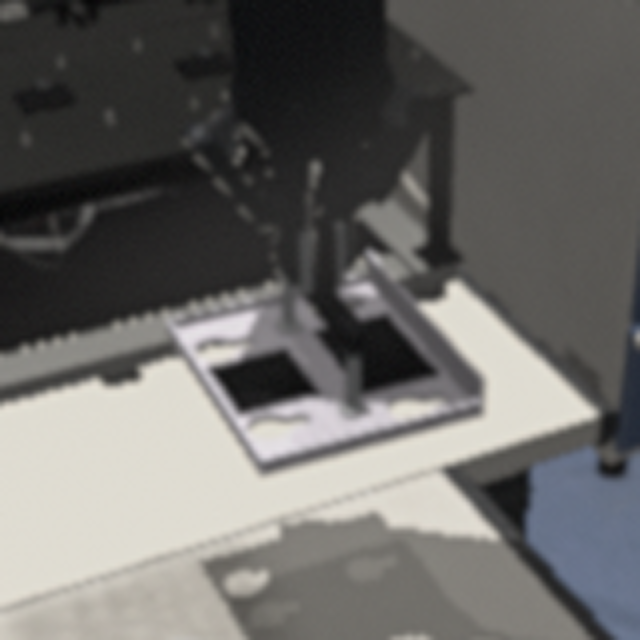

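```bash
python3 - <<'E'
from bench import viewer,bot
from h import *
w=viewer.grab_frame("wrist"); s=bot.read_state(); p=s["position"]; print(p)
zp=p[2]-.0355+.004
px=[(491,231),(319,199)]
P=[fback(w,u/1.5,v/1.5,zp) for u,v in px]
t,a,r=fit([(.047,.041),(-.029,.055)],P); print(t,np.degrees(a),r*1e3)
H=[fback(w,385/1.5,215/1.5,zp+.052),fback(w,385/1.5,480/1.5,zp+.052)]; print(H)
for m in [(-.065,.074),(.065,.074)]: print(m,t+R.from_euler('z',a).as_matrix()[:2,:2]@m)
print(fback(w,232/1.5,162/1.5,zp+.02),fback(w,531/1.5,163/1.5,zp+.0065))
M=R.from_quat(s["eef_rot"][[1,2,3,0]]).as_matrix(); print(np.degrees(np.arctan2(M[1,1],M[0,1])),M[:,2])
E
```

```text
[ 0.57153324 -0.23983824  0.21339635]
[ 0.57302189 -0.23884454] -2.4367708198678097 [[ 0.47503349 -0.10857249]
 [-0.47503349  0.10857249]]
[array([ 0.57468103, -0.18382214,  0.23389635]), array([ 0.57002843, -0.29284589,  0.23389635])]
(-0.065, 0.074) [ 0.51122691 -0.16214786]
(0.065, 0.074) [ 0.64110936 -0.16767505]
[ 0.51413356 -0.16277198  0.20189635] [ 0.63884686 -0.1689314   0.18839635]
-2.490693110607537 [ 6.73366869e-04 -2.04895926e-03 -9.99997674e-01]
```

```bash
python3 - <<'E'
from h import *
print(units([.5128,.0021,.20],-13.45))
E
```

```text
[ 5.98  -1.73   0.322  0.007  0.014  1.37 ]
```

Request:
step_arm:
  motion:
    - [[0.2,-0.05,0,0,0,0,0],[0.7,-0.2,0,0,0,0.1,0],[1.3,-0.37,0,0,0,0.3,0],[2.0,-0.58,0,0,0,0.45,0],[2.7,-0.78,0,0,0,0.6,0],[3.4,-0.98,0,0,0,0.8,0],[4.1,-1.19,0,0,0,0.95,0],[4.8,-1.39,0,0,0,1.1,0],[5.3,-1.53,0.1,0,0,1.2,0],[5.7,-1.65,0.2,0,0,1.3,0],[5.9,-1.71,0.32,0,0,1.37,0],[5.98,-1.73,0.32,0,0,1.37,0],[5.98,-1.73,0.32,0,0,1.37,0],[5.98,-1.73,0.32,0,0,1.37,0]]

```text
time: 7.35
position: [0.5129, 0.0016, 0.2]
eef_rot: [0.001, 0.785, 0.619, -0.0]
contact_force: [0.6, -0.6, -5.1]
opening: 0.0113
```

```bash
python3 - <<'E'
from bench import viewer,bot
from h import *
w=viewer.grab_frame("wrist")
cv2.imwrite("pics/w5.png",cv2.resize(w["image"][:,:,::-1],None,fx=1.5,fy=1.5,interpolation=cv2.INTER_CUBIC))
f=viewer.grab_frame("side");cv2.imwrite("pics/side5.png",f["image"][:,:,::-1])
f=viewer.grab_frame("top");cv2.imwrite("pics/top5.png",f["image"][:,:,::-1])
print(units([.5128,.0021,.135],-13.45))
E
```

```text
[ 0.017 -0.011  1.629  0.009  0.014 -0.006]
```

View pics/w5.png

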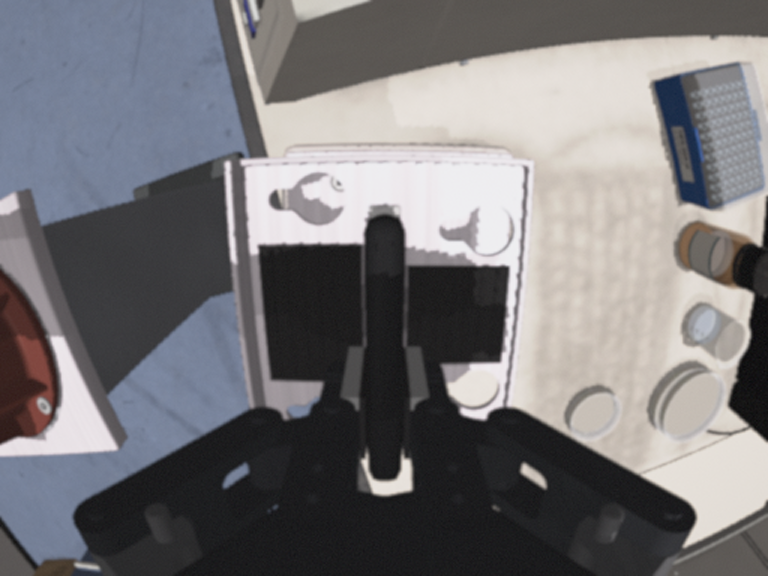

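View pics/side5.png

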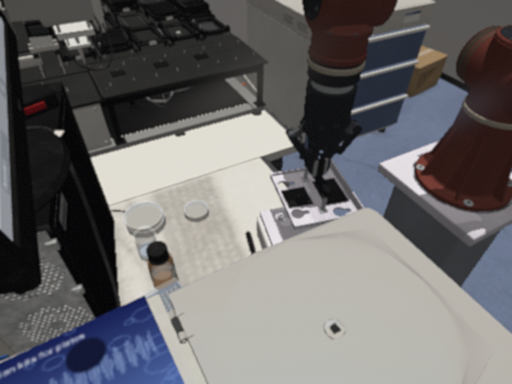

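View pics/top5.png

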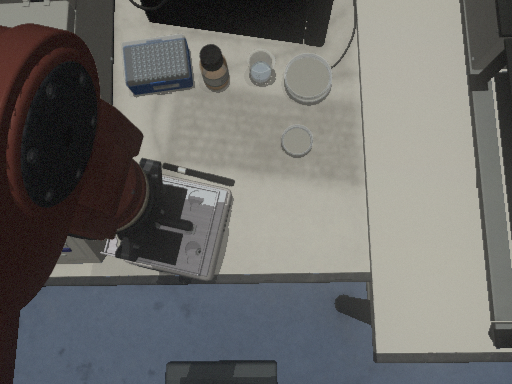

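Request:
step_arm:
  motion:
    - [[0,0,0.5,0,0,0,0],[0.02,-0.01,1.1,0,0,0,0],[0.02,-0.01,1.5,0,0,0,0],[0.02,-0.01,1.63,0,0,0,0],[0.02,-0.01,1.63,0,0,0,0],[0.02,-0.01,1.63,0,0,0,0]]

```text
time: 8.1
position: [0.5134, 0.002, 0.136]
eef_rot: [0.002, 0.785, 0.619, 0.0]
contact_force: [-0.0, -0.2, -5.1]
opening: 0.0108
```

```bash
python3 - <<'E'
from bench import viewer,bot
from h import *
w=viewer.grab_frame("wrist")
crop(w,150,95,360,285,3.5,"pics/w6.png")
t=np.array([.52224,.00083]);a=np.radians(-13.45);c,s_=np.cos(a),np.sin(a);Rm=np.array([[c,-s_],[s_,c]])
for m in [(-.038,.055),(.038,.041)]:
  q=fproj(w,np.r_[t+Rm@m,.0825]); print(q,(q-[150,95])*3.5)
f=viewer.grab_frame("side");crop(f,230,120,400,250,4.5,"pics/side6.png")
s=bot.read_state();print(s["position"],s["contact_force"],units([.5128,.0021,.1],-13.45))
E
```

```text
[216.24782168 130.47584595] [231.86737588 124.16546082]
[319.15735604 149.57631946] [592.05074613 191.01711812]
[0.51359561 0.00201036 0.1362213 ] [ 0.25949572 -0.20054537 -5.56940942] [-0.001 -0.023  0.905  0.023  0.014 -0.006]
```

View pics/w6.png

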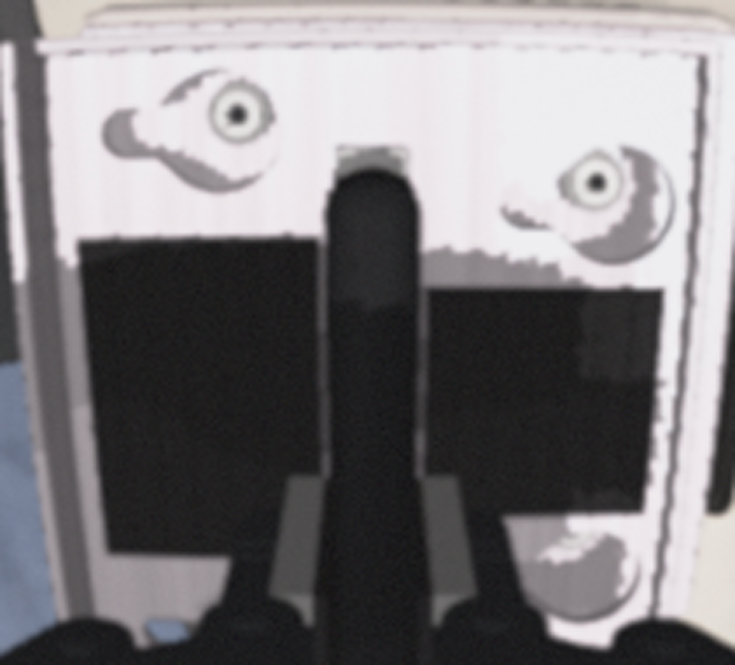

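View pics/side6.png

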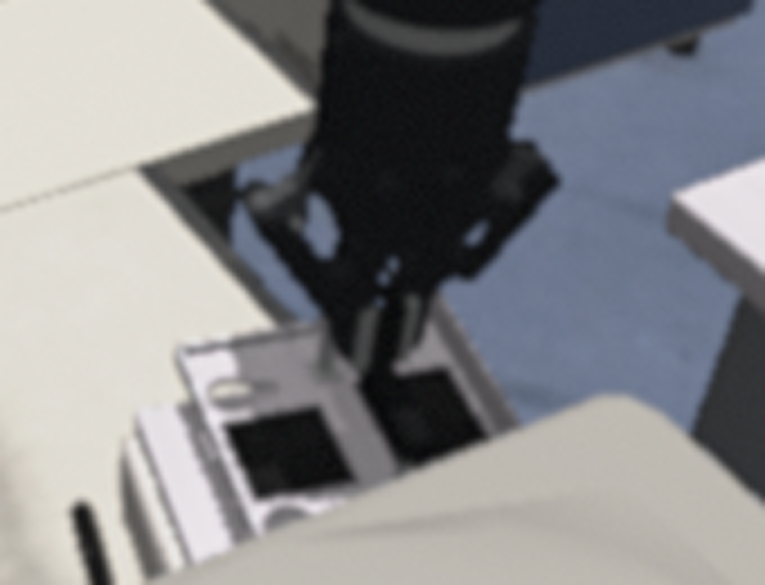

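```bash
python3 - <<'E'
from bench import viewer,bot
from h import *
w=viewer.grab_frame("wrist"); s=bot.read_state(); p=s["position"]
g=lambda u,v,z: fback(w,(u+.5)/3.5-.5+150,(v+.5)/3.5-.5+95,z)
S=[g(237,114,.0825),g(595,181,.0825)]
t,a,r=fit([(-.038,.055),(.038,.041)],S);print("shaker",t,np.degrees(a),r*1e3)
zp=p[2]-.0355+.004
H=[g(218,130,zp),g(614,204,zp)]
t2,a2,r2=fit([(-.029,.055),(.047,.041)],H);print("tray",t2,np.degrees(a2),r2*1e3,p)
c,s_=np.cos(a),np.sin(a);Rm=np.array([[c,-s_],[s_,c]])
d=Rm.T@(t2-t); print("tray in table",d*1e3)
E
```

```text
shaker [0.52354757 0.00302172] -13.49056492849004 [[ 0.23805654 -0.10563155]
 [-0.23805654  0.10563155]]
tray [0.51364761 0.00426331] -13.517948510221375 [[ 0.2669364  -0.11859899]
 [-0.2669364   0.11859899]] [0.51352006 0.002018   0.13607273]
tray in table [-9.91645366 -1.10218079]
```

Request:
step_arm:
  motion:
    - [[0.03,0.02,0.1,0,0,0,0],[0.03,0.02,0.25,0,0,0,0],[0.03,0.02,0.4,0,0,0,0],[0.03,0.02,0.55,0,0,0,0],[0.03,0.02,0.6,0,0,0,0],[0.03,0.02,0.6,0,0,0,0],[0.03,0.02,0.6,0,0,0,0]]

```text
time: 8.95
position: [0.5146, 0.003, 0.1122]
eef_rot: [0.002, 0.785, 0.619, 0.0]
contact_force: [-0.3, 0.7, -4.7]
opening: 0.0112
```

```bash
python3 - <<'E'
from bench import viewer,bot
from h import *
w=viewer.grab_frame("wrist")
crop(w,150,95,360,285,3.5,"pics/w7.png")
s=bot.read_state();print(s["position"],s["contact_force"])
E
```

```text
[0.51476035 0.00290658 0.11233757] [-0.36567594 -0.07319845 -5.94152341]
```

View pics/w7.png

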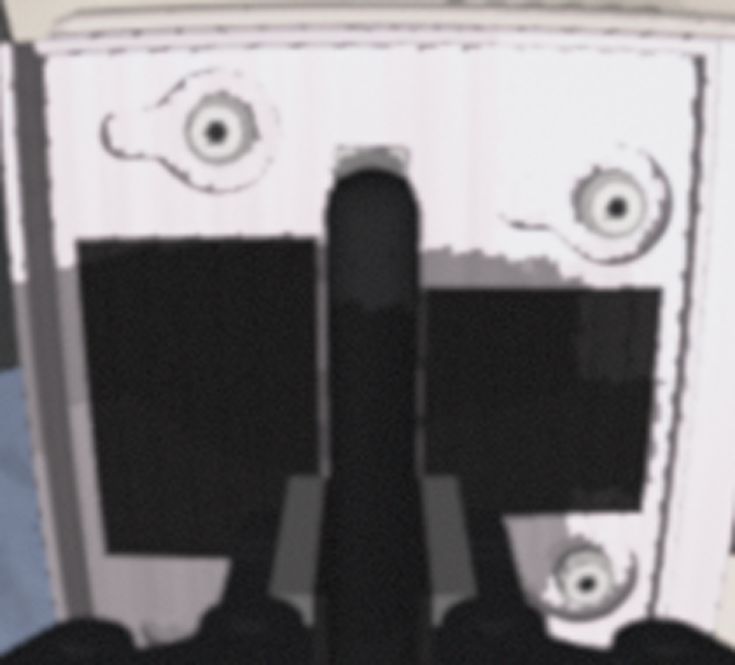

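Request:
step_arm:
  motion:
    - [[0,0,0.03,0,0,0,0],[0,0,0.06,0,0,0,0],[0,0,0.09,0,0,0,0],[0,0,0.1,0,0,0,0],[0,0,0.1,0,0,0,0]]

```text
time: 9.5
position: [0.5148, 0.0029, 0.1083]
eef_rot: [0.002, 0.785, 0.619, 0.0]
contact_force: [0.7, -0.4, -5.0]
opening: 0.0109
```

Request:
step_arm:
  motion:
    - [[0,0,0.02,0,0,0,0],[0,0,0.03,0,0,0,0],[0,0,0.03,0,0,0,0]]

```text
time: 9.8
position: [0.5149, 0.0029, 0.1076]
eef_rot: [0.002, 0.785, 0.619, 0.0]
contact_force: [-1.5, 0.8, 0.2]
opening: 0.011
```

Request:
step_arm:
  motion:
    - [[0,0,0,0,0,0,20],[0,0,0,0,0,0,40],[0,0,0,0,0,0,50],[0,0,0,0,0,0,50],[0,0,0,0,0,0,50],[0,0,0,0,0,0,50]]

```text
time: 10.4
position: [0.5149, 0.0029, 0.1076]
eef_rot: [0.002, 0.785, 0.619, 0.0]
contact_force: [0.0, -1.2, 0.1]
opening: 0.0499
```

```bash
python3 - <<'E'
from bench import viewer,bot
from h import *
w=viewer.grab_frame("wrist")
crop(w,150,95,360,285,3.5,"pics/w8.png")
f=viewer.grab_frame("side");crop(f,230,120,400,250,4.5,"pics/side8.png")
s=bot.read_state();print(s["position"],s["contact_force"])
E
```

```text
[0.51489709 0.00287057 0.10757682] [-0.31351276  0.54465707 -0.12181436]
```

View pics/w8.png

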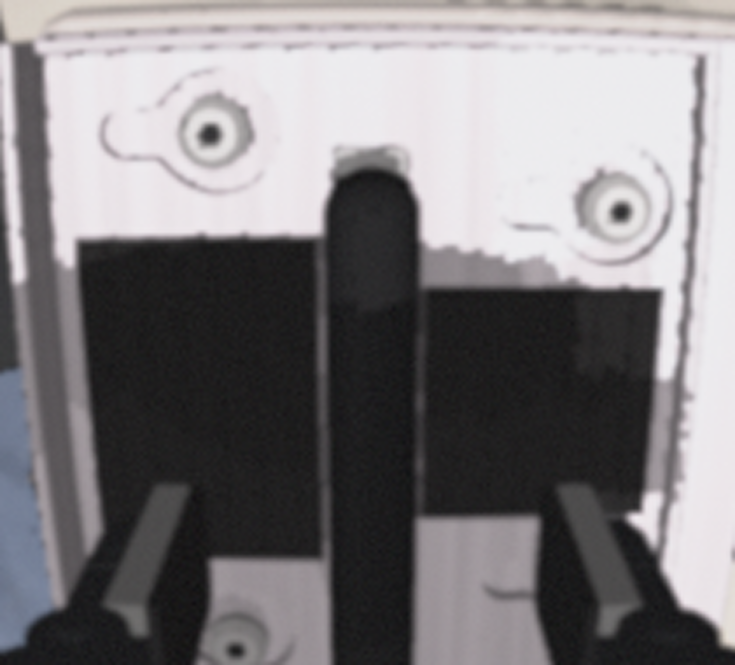

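View pics/side8.png

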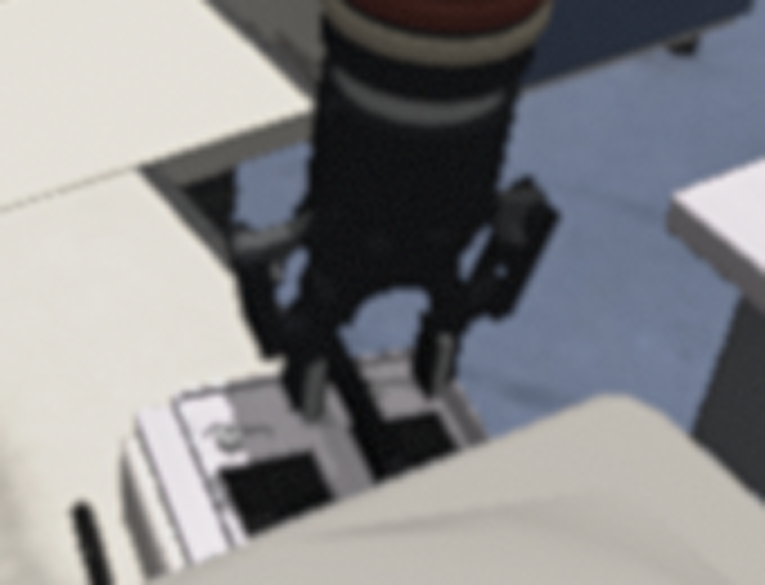

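```bash
python3 - <<'E'
from h import *
print(units([.5149,.003,.2],-13.5));print(units([.4166,.0277,.2],76.5));print(units([.4166,.0277,.085],76.5))
E
```

```text
[-1.000e-03  8.000e-03 -2.311e+00  2.700e-02  1.400e-02  0.000e+00]
[ 2.500e-02 -2.526e+00 -2.320e+00  1.000e-02  3.300e-02 -1.125e+01]
[ 3.100e-02 -2.537e+00  5.550e-01  1.000e-02  3.300e-02 -1.125e+01]
```

Request:
step_arm:
  motion:
    - [[0,0,-0.5,0,0,0,50],[0,0,-1.2,0,0,0,50],[0,0,-1.9,0,0,0,50],[0,0,-2.3,0,0,0,50],[0,-0.1,-2.3,0,0,-0.5,30],[0,-0.4,-2.3,0,0,-1.5,0],[0,-0.8,-2.3,0,0,-2.5,0],[0,-1.2,-2.3,0,0,-3.5,0],[0,-1.6,-2.3,0,0,-4.5,0],[0,-2,-2.3,0,0,-5.5,0],[0,-2.3,-2.3,0,0,-6.5,0],[0,-2.5,-2.3,0,0,-7.5,0],[0.03,-2.53,-2.3,0,0,-8.5,0],[0.03,-2.53,-2.3,0,0,-9.5,0],[0.03,-2.53,-2.3,0,0,-10.5,0],[0.03,-2.53,-2.3,0,0,-11.25,0],[0.03,-2.53,-2.3,0,0,-11.25,0],[0.03,-2.53,-2.3,0,0,-11.25,0]]

```text
time: 12.3
position: [0.4165, 0.0279, 0.1992]
eef_rot: [0.002, 0.119, 0.993, -0.001]
contact_force: [0.4, -0.3, -0.0]
opening: 0.0005
```

```bash
python3 - <<'E'
from bench import viewer,bot
from h import *
w=viewer.grab_frame("wrist")
cv2.imwrite("pics/w9.png",cv2.resize(w["image"][:,:,::-1],None,fx=1.5,fy=1.5,interpolation=cv2.INTER_CUBIC))
f=viewer.grab_frame("top");crop(f,115,155,245,285,5,"pics/top9.png")
print(units([.4166,.0277,.085],76.5))
E
```

```text
[ 7.000e-03  1.000e-03  2.854e+00 -1.400e-02  2.700e-02 -1.700e-02]
```

View pics/w9.png

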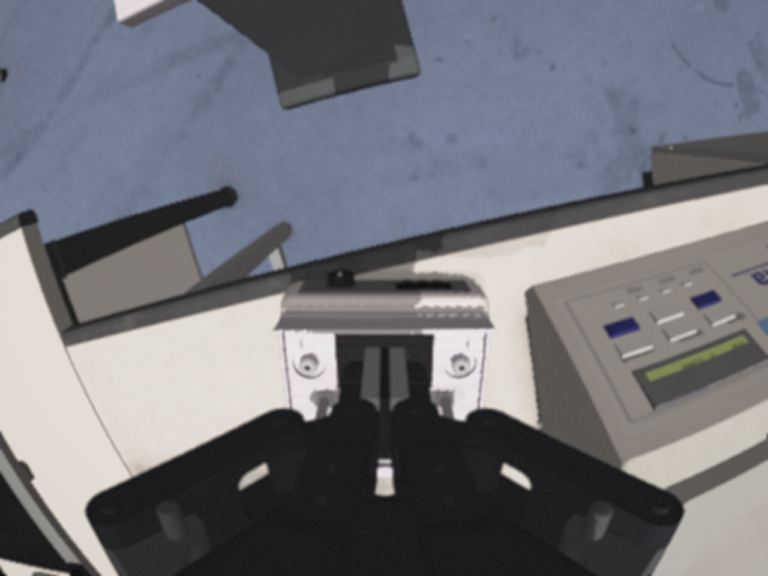

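View pics/top9.png

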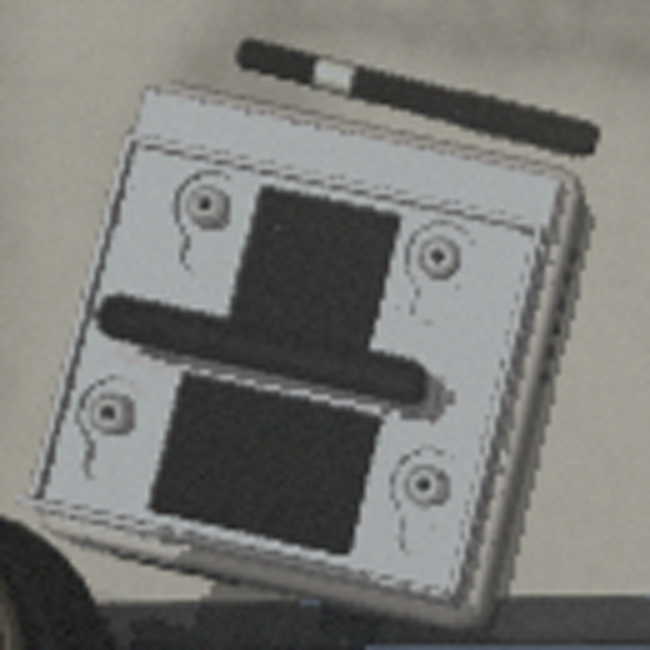

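Request:
step_arm:
  motion:
    - [[0,0,0.7,0,0,0,0],[0,0,1.5,0,0,0,0],[0,0,2.2,0,0,0,0],[0,0,2.7,0,0,0,0],[0,0,2.85,0,0,0,0],[0,0,2.85,0,0,0,0],[0,0,2.85,0,0,0,0]]

```text
time: 13.1
position: [0.4175, 0.0274, 0.0864]
eef_rot: [0.002, 0.119, 0.993, -0.001]
contact_force: [0.2, -0.1, 0.4]
opening: -0.0002
```

```bash
python3 - <<'E'
from bench import viewer,bot
from h import *
w=viewer.grab_frame("wrist")
cv2.imwrite("pics/w10.png",cv2.resize(w["image"][:,:,::-1],None,fx=1.5,fy=1.5,interpolation=cv2.INTER_CUBIC))
print(units([.4516-.01069,.0193+.00257,.085],76.5)); print(units([.4599,.0173,.085],76.5))
E
```

```text
[-0.597  0.003  0.042 -0.014  0.041 -0.02 ]
[-1.085  0.004  0.045 -0.014  0.041 -0.02 ]
```

View pics/w10.png

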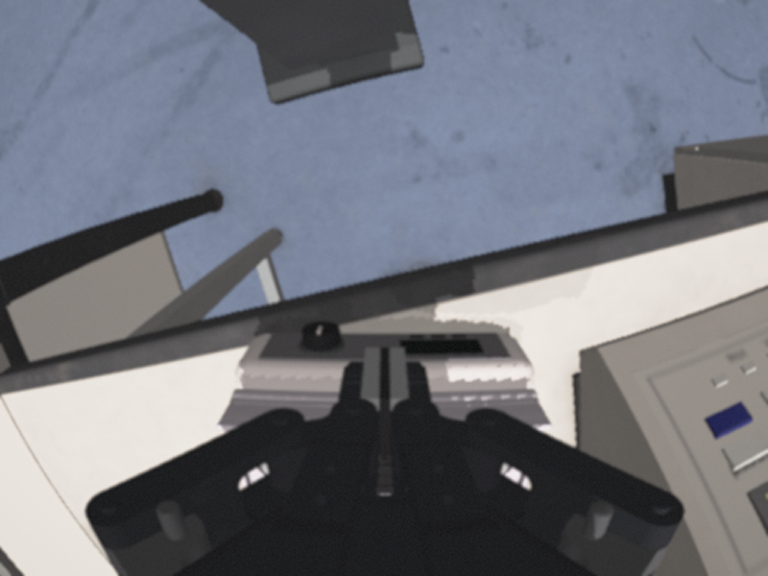

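Request:
step_arm:
  motion:
    - [[-0.15,0,0.03,0,0,0,0],[-0.3,0,0.03,0,0,0,0],[-0.45,0,0.03,0,0,0,0],[-0.55,0,0.03,0,0,0,0],[-0.62,0,0.03,0,0,0,0],[-0.69,0,0.03,0,0,0,0],[-0.76,0,0.03,0,0,0,0],[-0.8,0,0.03,0,0,0,0]]

```text
time: 13.95
position: [0.4489, 0.0198, 0.0855]
eef_rot: [0.003, 0.119, 0.993, -0.001]
contact_force: [-0.5, -0.0, 0.5]
opening: -0.0003
```

```bash
python3 - <<'E'
from bench import viewer,bot
from h import *
w=viewer.grab_frame("wrist")
crop(w,130,200,370,340,3.3,"pics/w11.png")
f=viewer.grab_frame("top");crop(f,115,155,245,285,5,"pics/top11.png")
s=bot.read_state();print(s["position"],s["contact_force"])
E
```

```text
[0.44884595 0.01979478 0.08549089] [ 0.14511371  0.10518315 -0.14040371]
```

View pics/w11.png

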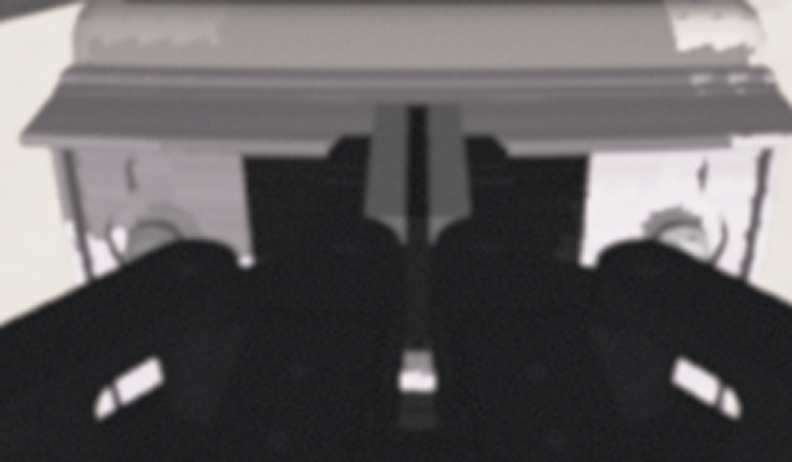

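View pics/top11.png

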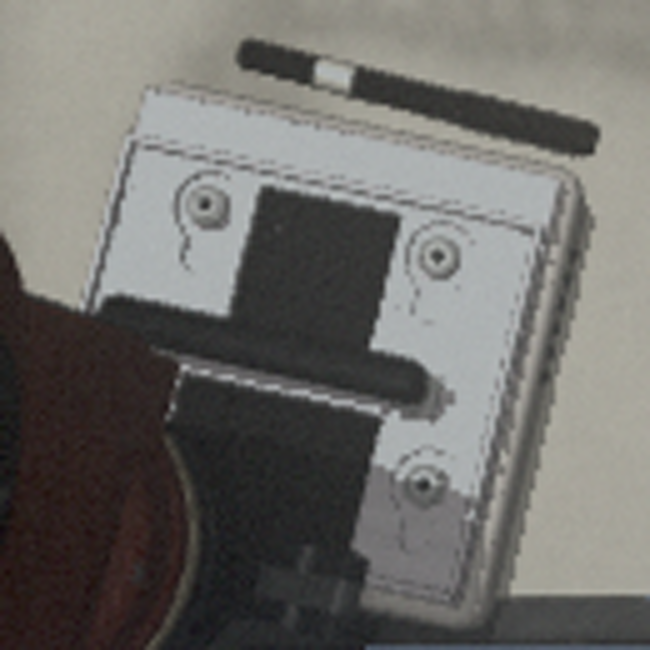

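```bash
python3 - <<'E'
from bench import viewer,bot
from h import *
w=viewer.grab_frame("wrist")
g=lambda u,v,z: fback(w,u/3.3+130,v/3.3+200,z)
c=np.array([.5236,.002]);a=np.radians(-13.5);Rm=np.array([[np.cos(a),-np.sin(a)],[np.sin(a),np.cos(a)]])
T=lambda p:(Rm.T@(p[:2]-c)*1e3).round(1)
for u,v,z in [(270,140,.096),(560,140,.096),(270,150,.096),(560,150,.096),(270,96,.072),(270,70,.072),(560,96,.072),(380,105,.0855)]: print(u,v,z,T(g(u,v,z)))
s=bot.read_state();print(T(s["position"]))
E
```

```text
270 140 0.096 [-74.6 -24.5]
560 140 0.096 [-74.5  26.1]
270 150 0.096 [-72.6 -24.7]
560 150 0.096 [-72.5  26.2]
270 96 0.072 [-72. -28.]
270 70 0.072 [-77.6 -27.7]
560 96 0.072 [-71.9  29.5]
380 105 0.0855 [-76.5  -5.6]
[-77.   -0.1]
```

```bash
python3 - <<'E'
from bench import viewer,bot
from h import *
w=viewer.grab_frame("wrist")
g=lambda u,v,z: fback(w,u/3.3+130,v/3.3+200,z)
c=np.array([.5236,.002]);a=np.radians(-13.5);Rm=np.array([[np.cos(a),-np.sin(a)],[np.sin(a),np.cos(a)]])
T=lambda p:(Rm.T@(p[:2]-c)*1e3).round(1)
for z in [.08,.085,.09,.095,.1,.105,.11]: print(z,[T(g(u,105,z)) for u in (375,465)],[T(g(u,217,z)) for u in (365,470)])
K,E=cam(w);print(-E[:3,:3].T@E[:3,3])
f=viewer.grab_frame("side");crop(f,280,120,440,240,5,"pics/side11.png")
E
```

```text
0.08 [array([-74.1,  -6.8]), array([-74. ,  10.2])] [array([-49.2,  -9.3]), array([-49.1,  11.7])]
0.085 [array([-76.4,  -6.5]), array([-76.4,   9.9])] [array([-52.3,  -9. ]), array([-52.2,  11.4])]
0.09 [array([-78.8,  -6.3]), array([-78.8,   9.7])] [array([-55.4,  -8.6]), array([-55.3,  11.1])]
0.095 [array([-81.2,  -6. ]), array([-81.1,   9.4])] [array([-58.5,  -8.3]), array([-58.4,  10.7])]
0.1 [array([-83.5,  -5.8]), array([-83.5,   9.2])] [array([-61.6,  -8. ]), array([-61.6,  10.4])]
0.105 [array([-85.9,  -5.6]), array([-85.9,   8.9])] [array([-64.7,  -7.7]), array([-64.7,  10.1])]
0.11 [array([-88.3,  -5.3]), array([-88.2,   8.6])] [array([-67.8,  -7.4]), array([-67.8,   9.8])]
[0.37479759 0.03916413 0.24774582]
```

View pics/side11.png

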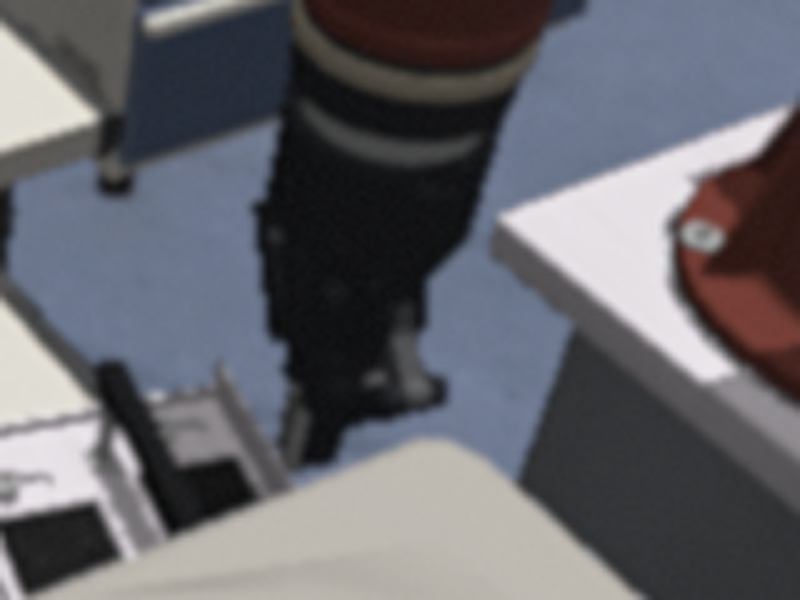

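```bash
python3 - <<'E'
from bench import viewer,bot
from h import *
f=viewer.grab_frame("side")
c=np.array([.5236,.002]);a=np.radians(-13.5);Rm=np.array([[np.cos(a),-np.sin(a)],[np.sin(a),np.cos(a)]])
W=lambda x,y,z:np.r_[c+Rm@[x,y],z]
P=lambda x,y,z:((proj(f,W(x,y,z))-[280,120])*5).round(0)
for z in (.0855,.096,.105): print(z,P(-.066,.015,z),P(-.088,.015,z),P(-.077,0,z))
print("flange top",P(-.074,-.074,.096),P(-.071,-.074,.096),P(-.074,0,.096))
E
```

```text
0.0855 [284. 522.] [333. 512.] [293. 492.]
0.096 [288. 505.] [337. 495.] [297. 474.]
0.105 [292. 490.] [341. 480.] [301. 459.]
flange top [222. 359.] [216. 360.] [291. 476.]
```

```bash
python3 - <<'E'
from bench import viewer
from h import *
f=viewer.grab_frame("side")
for z in (.036,.042,.05,.055,.06): print(z,[((proj(f,[x,y,z])-[200,140])*8).round(0) for x,y in [(.5925,-.252),(.5925,-.230),(.552,-.252),(.552,-.23)]])
E
```

```text
0.036 [array([183., 332.]), array([213., 373.]), array([298., 293.]), array([329., 333.])]
0.042 [array([182., 317.]), array([212., 359.]), array([298., 279.]), array([329., 319.])]
0.05 [array([181., 298.]), array([211., 339.]), array([297., 259.]), array([329., 299.])]
0.055 [array([180., 286.]), array([211., 327.]), array([297., 247.]), array([329., 287.])]
0.06 [array([179., 273.]), array([210., 315.]), array([297., 235.]), array([328., 275.])]
```

Request:
step_arm:
  motion:
    - [[0.3,0,0,0,0,0,0],[0.6,0,0,0,0,0,0],[0.85,0,0,0,0,0,0],[0.85,0,0.2,0,0,0,0],[0.85,0,0.4,0,0,0,0],[0.85,0,0.55,0,0,0,0],[0.85,0,0.55,0,0,0,0],[0.85,0,0.55,0,0,0,0]]

```text
time: 15.1
position: [0.4157, 0.0278, 0.0631]
eef_rot: [0.002, 0.119, 0.993, -0.001]
contact_force: [0.0, 1.0, -0.7]
opening: -0.0002
```

```bash
cat >> h.py <<'E'
c0=np.array([.5236,.002]);a0=np.radians(-13.5);Rm0=np.array([[np.cos(a0),-np.sin(a0)],[np.sin(a0),np.cos(a0)]])
T=lambda p:(Rm0.T@(np.array(p)[:2]-c0)*1e3).round(1)
W=lambda x,y,z:np.r_[c0+Rm0@[x,y],z]
E
python3 - <<'E'
from bench import viewer,bot
from h import *
w=viewer.grab_frame("wrist")
crop(w,130,200,370,340,3.3,"pics/w12.png")
f=viewer.grab_frame("side");crop(f,280,120,440,240,5,"pics/side12.png")
s=bot.read_state();p=s["position"];print(p,s["contact_force"],T(p))
x=T(p)[0]/1e3
for z in (p[2],p[2]+.012,p[2]+.024):print(z,[((proj(f,W(x+d,e,z))-[280,120])*5).round() for d,e in [(-.011,.01),(.011,.01)]])
E
```

```text
[0.41596539 0.02777211 0.06350589] [-0.33509154 -0.42895845 -0.13373842] [-1.107e+02 -1.000e-01]
0.0635058936641823 [array([390., 524.]), array([343., 534.])]
0.0755058936641823 [array([396., 505.]), array([349., 515.])]
0.0875058936641823 [array([402., 486.]), array([354., 495.])]
```

View pics/w12.png

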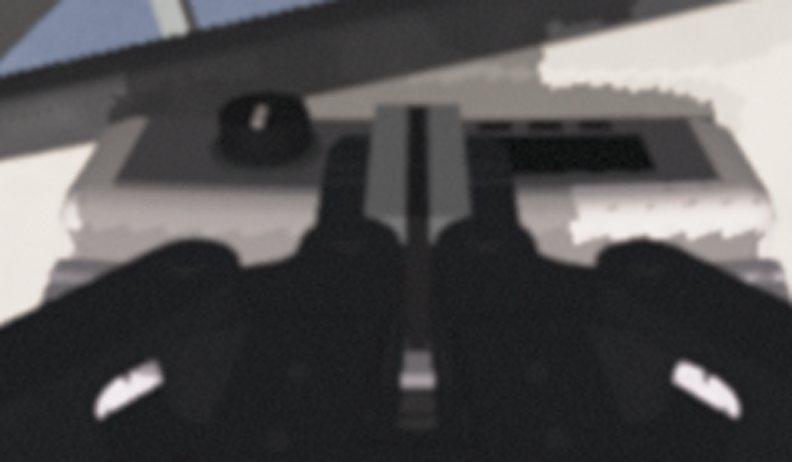

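View pics/side12.png

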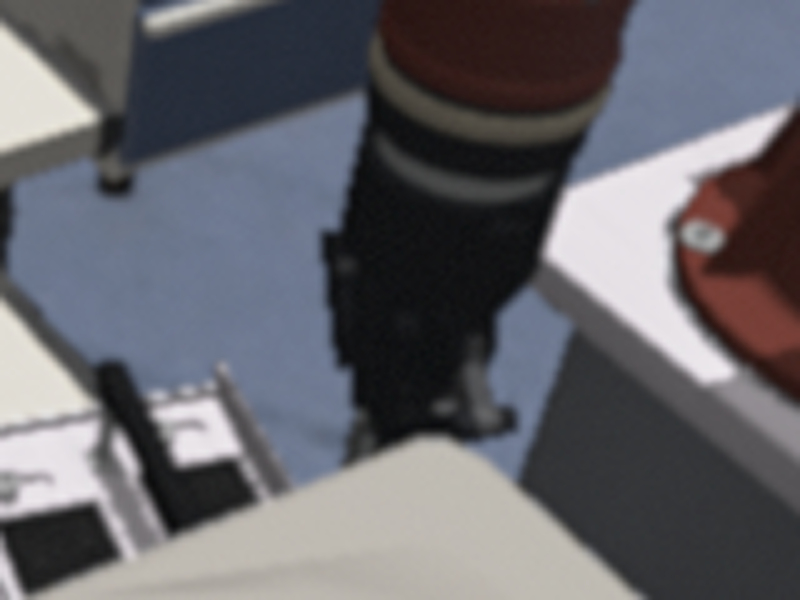

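Request:
step_arm:
  motion:
    - [[-0.1,0,-0.04,0,0,0,0],[-0.2,0,-0.04,0,0,0,0],[-0.3,0,-0.04,0,0,0,0],[-0.4,0,-0.04,0,0,0,0],[-0.5,0,-0.04,0,0,0,0],[-0.55,0,-0.04,0,0,0,0],[-0.6,0,-0.04,0,0,0,0]]

```text
time: 15.9
position: [0.4394, 0.0221, 0.0652]
eef_rot: [0.003, 0.119, 0.993, -0.001]
contact_force: [0.5, -0.1, -0.2]
opening: -0.0
```

Request:
step_arm:
  motion:
    - [[-0.03,0,0,0,0,0,0],[-0.06,0,0,0,0,0,0],[-0.09,0,0,0,0,0,0],[-0.12,0,0,0,0,0,0]]

```text
time: 16.3
position: [0.4436, 0.0211, 0.0651]
eef_rot: [0.002, 0.119, 0.993, -0.001]
contact_force: [-4.9, 1.5, 2.4]
opening: -0.0001
```

```bash
python3 - <<'E'
from bench import viewer,bot
from h import *
w=viewer.grab_frame("wrist")
crop(w,130,200,370,340,3.3,"pics/w13.png")
f=viewer.grab_frame("top");crop(f,115,155,245,285,5,"pics/top13.png")
s=bot.read_state();print(T(s["position"]),s["contact_force"])
E
```

```text
[-81.9  -0.1] [-3.84069438  1.31527161  1.2040765 ]
```

View pics/w13.png

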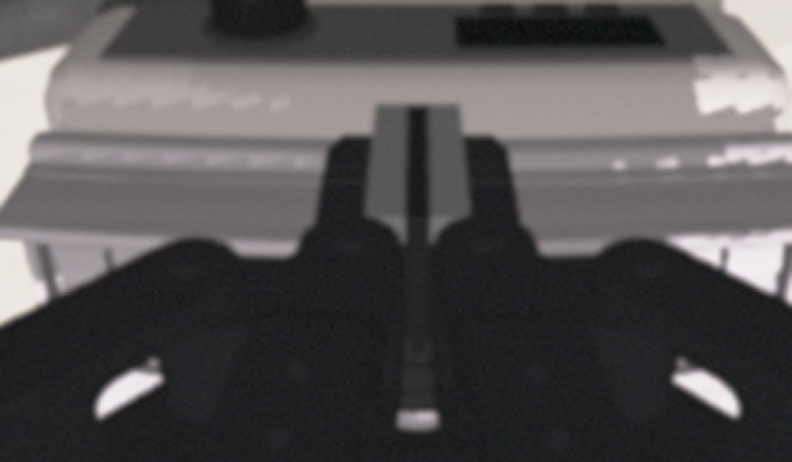

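View pics/top13.png

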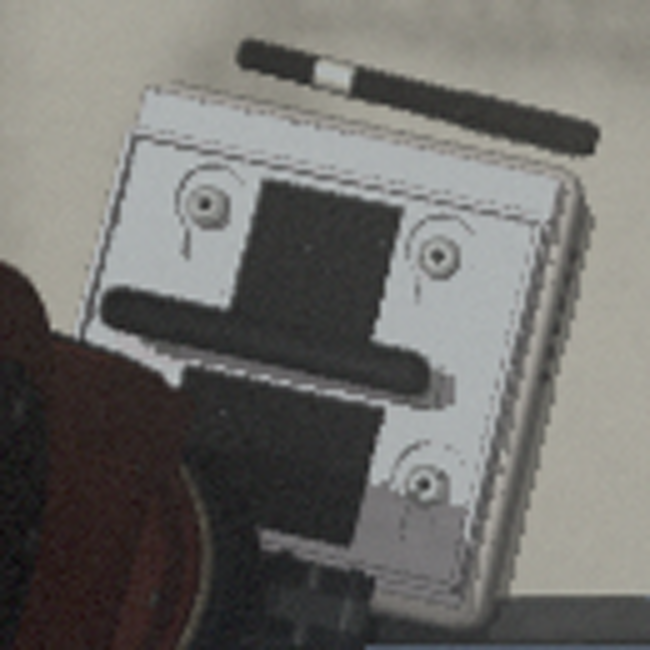

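Request:
step_arm:
  motion:
    - [[-0.04,0,0,0,0,0,0],[-0.08,0,0,0,0,0,0],[-0.12,0,0,0,0,0,0],[-0.16,0,0,0,0,0,0],[-0.2,0,0,0,0,0,0],[-0.24,0,0,0,0,0,0],[-0.28,0,0,0,0,0,0],[-0.32,0,0,0,0,0,0]]

```text
time: 17.2
position: [0.4566, 0.0179, 0.0651]
eef_rot: [0.003, 0.119, 0.993, -0.001]
contact_force: [-1.9, 0.4, -0.6]
opening: -0.0003
```

Request:
step_arm:
  motion:
    - [[-0.03,0,0,0,0,0,0],[-0.05,0,0,0,0,0,0],[-0.07,0,0,0,0,0,0],[-0.09,0,0,0,0,0,0]]

```text
time: 17.6
position: [0.46, 0.0171, 0.0651]
eef_rot: [0.002, 0.119, 0.993, -0.001]
contact_force: [-6.6, 1.8, 1.9]
opening: 0.0
```

Request:
step_arm:
  motion:
    - [[-0.02,0,0,0,0,0,0],[-0.03,0,0,0,0,0,0],[-0.03,0,0,0,0,0,0]]

```text
time: 17.9
position: [0.46, 0.0171, 0.065]
eef_rot: [0.001, 0.119, 0.993, -0.001]
contact_force: [-11.4, 1.9, 6.1]
opening: 0.0
```

```bash
python3 - <<'E'
from bench import viewer,bot
from h import *
f=viewer.grab_frame("top");crop(f,115,155,245,285,5,"pics/top14.png")
s=bot.read_state();print(T(s["position"]),s["contact_force"])
E
```

```text
[-65.3  -0.1] [-11.05642114   2.21537147   5.6413141 ]
```

View pics/top14.png

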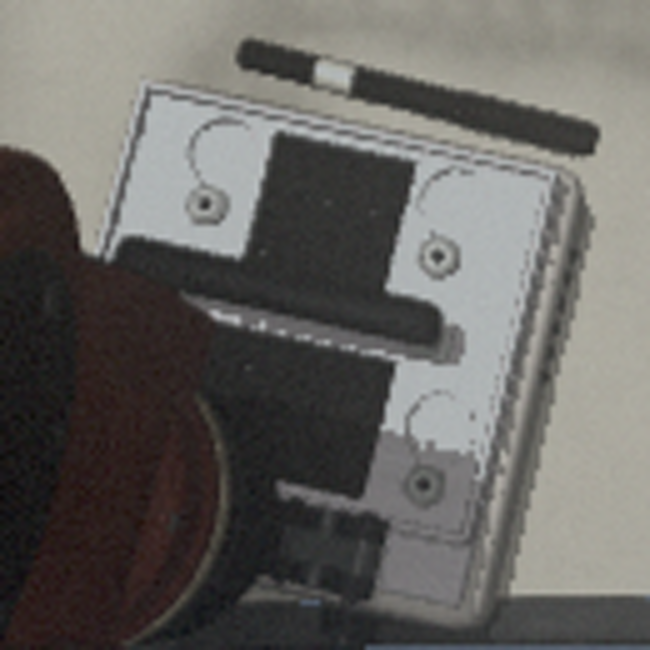

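Request:
step_arm:
  motion:
    - [[0.1,0,0,0,0,0,0],[0.4,0,0,0,0,0,0],[0.8,0,0,0,0,0,0],[1.2,0,0,0,0,0,0],[1.2,0,-0.8,0,0,0,0],[1.2,0,-1.8,0,0,0,0],[1.2,0,-2.8,0,0,0,0],[1.2,0,-3.8,0,0,0,0],[1.2,0,-4.2,0,0,0,0],[1.2,0,-4.2,0,0,0,0]]

```text
time: 18.95
position: [0.4148, 0.0284, 0.2359]
eef_rot: [0.004, 0.119, 0.993, -0.002]
contact_force: [0.2, 0.2, -0.8]
opening: -0.0002
```

```bash
python3 - <<'E'
from bench import viewer,bot
from h import *
w=viewer.grab_frame("wrist")
crop(w,130,150,370,320,3.3,"pics/w15.png")
f=viewer.grab_frame("top");crop(f,115,155,245,285,6,"pics/top15.png")
s=bot.read_state();print(s["time"],s["position"],s["contact_force"],s["joint_positions"])
print((proj(f,W(-.062,0,.078))-[115,155]+.5)*6)
E
```

```text
19.05 [0.41339775 0.02877048 0.23262553] [ 0.18771642  0.14144408 -0.82281962] [-0.24687293 -0.46581768 -0.37003721  1.66310157 -0.00209379 -0.00861076]
[296.63532716 620.21774094]
```

View pics/w15.png

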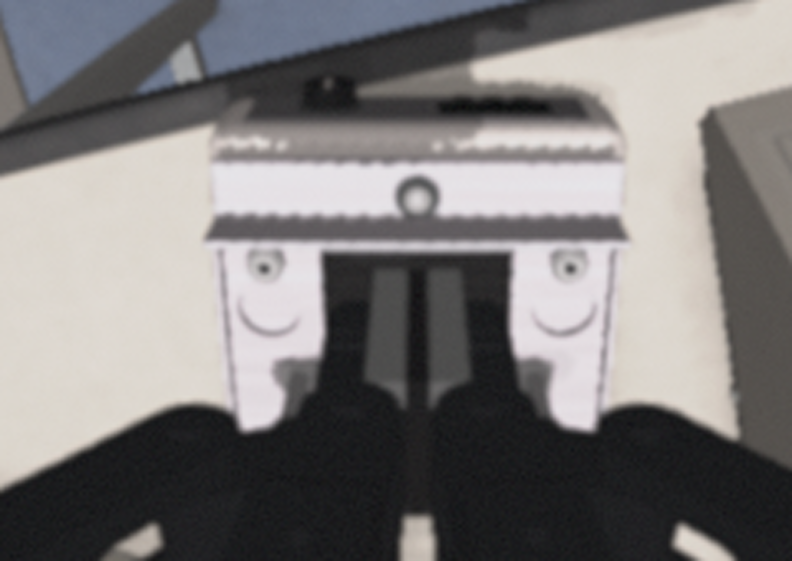

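View pics/top15.png

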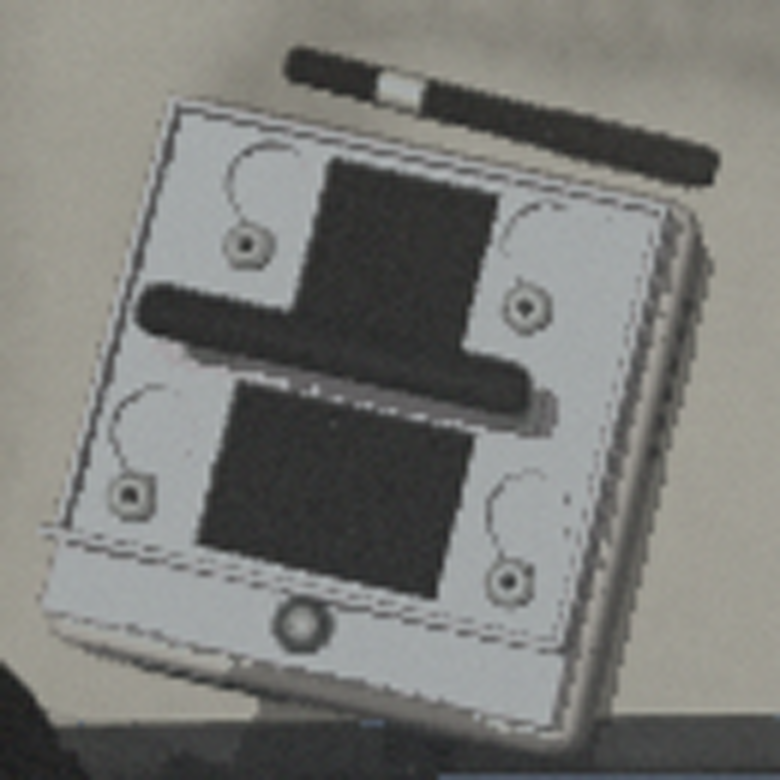

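```bash
python3 - <<'E'
from bench import bot,workorder
s=bot.read_state();print(s["time"],s["contact_force"],abs(s["qd"]).max())
print(workorder.finish_job())
E
```

```text
19.05 [ 0.18771642  0.14144408 -0.82281962] 0.02996261595993063
the job is handed in; nothing more can be done
None
```

The tray is on the shaker, pushed fully home with the lock pin up in front of it. I handed the job in at about 19 s of the 54 s allowed.

**What I did:**
- I picked the tray up by its handle and turned it to the shaker's yaw (−13.5°), with the flange on the panel side.
- I shifted it about 1 mm after checking with the wrist camera, then lowered it gently over the four screws and let go so it lay flat.
- I pushed on the flange with the shut fingers until the tray stopped at about 11 N, then backed off and rose clear.

**Last checks:**
- All four screws sit at the slot ends, offset about 18.5 mm from the wide holes by a rough reading of the picture. That is roughly in line with the 19.5 mm of travel expected, though I did not measure the tray's final position separately.
- The lock pin is visible in front of the flange, within about 2 pixels (in a six-fold enlarged view) of where it showed at the start.
- The marker is where it was. The petri dish was not in the last views, but I did not go near it after lifting the tray.
- The arm was touching nothing, with about 0.8 N on the wrist, which is within the sensor noise.

**What disagreed:**
- The first push attempt, with the reported TCP 14 mm above the table, passed over the flange without touching it. The fingertips seem to sit roughly 20 mm behind the reported TCP. I went in about 20 mm lower and the push then worked.
- The top and wrist cameras differed by about 2 mm on where the shaker is; I used the wrist camera for the fit.
- At the end of the push there was also about 6 N of upward force on the tool, which I did not explain.

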